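# Third hand for the bag hook

## Task

Tip up the loose blue lid of the white parts tub by its wooden grip, lift it off and lay it flat on the table, grip upwards. Then take the wooden hook block out of the tub and, keeping it upright with its hook pointing out, hold its flat back square inside the green outline on the thin white side board, pressing steadily with about 10 N so that I can screw it on. Finish while still holding and pressing it there; never push hard enough to crack the board (20 N is too much), and leave the jar, cup and screwdriver alone.

Things in the scene. Friction and masses are not known exactly. Their poses are not given: they have to be found in the camera images.
- tub: White round tub, fixed to the table, 178 mm outer diameter, 105 mm high, wall 5 mm, floor 5 mm thick. Origin: centre of the underside, z up.
- tub_mouth (a point): Centre of the tub's mouth, level with its rim, 105 mm above the table.
- lid: Loose blue disc lid, 0.16 kg, 188 mm across, 6 mm thick, on a plug 156 mm across and 5 mm deep that sits in the tub's mouth with 6 mm play. Mid-top stands a wooden bar grip, 64 mm long (lid x), 16 mm thick (lid y). Origin: centre of the plug's underside, at the start 5 mm below the tub's rim; z up; the lid's top face is at z 11 mm, the grip's top at 44 mm.
- hook_block: Pale wooden block, 0.14 kg, 40 mm thick (x), 44 mm wide (y), 90 mm tall (z), standing loose on the tub floor under the lid, top 10 mm below the rim. A dark steel hook sticks out of the middle of its front (-x) face, 25 mm above the underside, 52 mm from the block's axis, turning up. The back (+x) is flat. Origin: centre of the underside.
- block_back (a point): Centre of the block's flat back face: 20 mm in +x of its axis, 45 mm above its underside. Its axes are the block's.
- hook_tip (a point): Upturned tip of the hook: 52 mm in -x of the block's axis, 40 mm above its underside.
- board: Thin upright white board, 260 mm wide (y), 9 mm thick, from 25 to 170 mm above the table; low fixed timber frame behind, no higher. Its front, with a green outline, is the plane x = 0 and looks to its -x. It gives straight back (+x) like a spring, 1 mm for every 2 N, and returns when let go. Origin: on the table below the middle of the front.
- mark (a point): Centre of the green outline (58 x 104 mm outside, upright) on the board's front face, 115 mm above the table. Axes as the board's: x into the board, y along it, z up. The back of the block belongs here, block x along mark x. There is nothing under it: the block hangs in the gripper.
- jar: Amber jar with a red cap, 60 mm diameter, 100 mm high, standing. Origin: centre of its underside. Bystander.
- cup: Blue ceramic cup, 72 mm across the rim, 80 mm high. Origin: centre of its underside. Bystander.
- screwdriver: Red-handled screwdriver lying flat along its own x, about 200 mm long. Origin: near the middle of its length, underside. Bystander.
There are look-alikes about, which are no part of the job. What is shaped like the tub but orange or yellow is not meant.

How it is judged:
On the way, in this order (a step that is already met when the one before it is completed fails the run):
1. the lid is tipped up by more than 7 degrees while still at the tub's mouth (its centre within 35 mm of where it sat) (angle between lid's own z axis and vertical above 0.12 rad and distance between lid and tub_mouth below 0.04 m), for 0.05 s.
2. the lid lies flat on the table, grip up, let go (height (world z) of lid below 0.008 m and angle between lid's own z axis and vertical below 0.08 rad and contact force between lid and tub below 0.1 N and contact force between the fingers and lid below 0.1 N and linear speed of lid below 0.02 m/s), for 0.2 s.
3. the hook block is lifted out of the tub in the fingers (height (world z) of hook_block above 0.06 m and contact force between the fingers and hook_block above 1 N and contact force between hook_block and tub below 0.1 N), for 0.1 s.
At the end, for the whole second after the job is handed in: Block held in the fingers, upright and square to the board within 0.1 rad, hook outwards, centre of its back within 10 mm of the centre of the outline along the board and in height, pressing it with 5 to 15 N through the last second; lid flat on the table, grip up, off the tub (contact force between hook_block and board between 5 and 15 N and y of block_back in the frame of mark between -0.01 and 0.01 m and z of block_back in the frame of mark between -0.01 and 0.01 m and x of block_back in the frame of mark above -0.004 m and angle between the x axis of hook_block and the x axis of mark, either way round below 0.1 rad and angle between hook_block's own z axis and vertical below 0.1 rad and x of hook_tip in the frame of mark below -0.04 m and height (world z) of hook_block above 0.05 m and contact force between the fingers and hook_block above 1 N and linear speed of hook_block below 0.01 m/s and height (world z) of lid below 0.008 m and angle between lid's own z axis and vertical below 0.08 rad and contact force between lid and tub below 0.1 N); the arm keeps its last pose, push and grip.
It fails at once if the board is pushed with more than 20 N (contact force between anything else and board above 20 N).
It fails at once if the jar is shifted by more than 20 mm or tipped (distance of jar from where it was at the start of the episode above 0.02 m or angle between jar's own z axis and vertical above 0.3 rad).
It fails at once if the cup is shifted by more than 20 mm or tipped (distance of cup from where it was at the start of the episode above 0.02 m or angle between cup's own z axis and vertical above 0.3 rad).
It fails at once if the screwdriver is shifted by more than 20 mm (distance of screwdriver from where it was at the start of the episode above 0.02 m).
It also fails if it takes over 61 s, if anything falls off the work surface, if the arm or the gripper's body presses on something with over 40 N, if the wrist force passes 120 N, or if a joint passes its speed limit or range.

## Robot

A 6-joint arm with a two-finger parallel gripper is mounted at the origin on the work surface. World frame = base frame: x ahead of the robot, y to its left, z up, the work surface at z = 0. Lengths are in m, angles in rad, forces in N, time in s.
With the tool pointing down it reaches from about 0.375 to 0.975 m from the base axis. Payload 3.8 kg.
Tool frame: the origin (TCP) lies midway between the tips of the shut fingers; the grasp point (between the pads) lies 19 mm behind it; z points along the fingers, y is the line along which they close (so a half turn about z gives the same grasp; the last joint's range is limited). The gripper opens to 85 mm and grips with 20 to 120 N. Pads are 22 mm wide; open, the fingers measure 114 mm over their backs; the gripper's body (76 mm by 85 mm) begins 54 mm behind the grasp point. The pads swing forward as they close: fully open they stand 13 mm farther back than shut.
Start: joints at [-1.245, 0.264, 1.604, -0, 1.274, -0.037], TCP at [0.24, -0.631, 0.231] pointing down, gripper open.
Joint ranges: [-2.63, 2.63], [-0.94, 2.18], [0.31, 2.57], [-1.31, 4.45], [0, 2.66], [-2.55, 2.55]. Speed limits (rad/s): [2.57, 2.57, 3.14, 3.14, 3.14, 3.14].

## Interface

Orientations are given as a rotation vector (axis times angle).
In Python, from workcell import status, read_camera, workorder, masks_of gives the robot as it stands.
- The arm moves only by the tool drive_tool, never from a script. Its argument "rows" is a list of rows, each a list of 7 numbers: the turn, a rotation vector about the tool's x, y, z in degrees, then the shift along the tool's x, y, z in m, then the opening, from 0 (shut) to 1 (fully open). In form: [[ax, ay, az, tx, ty, tz, claw], ...]. A call has 1 to 8 rows; each row shifts and turns the commanded pose from where the row before left it, along the tool's axes as they then stand; what a row does not reach is not made up. A row lasts 1/12 s, in which the tool goes at most 41.7 mm and 7.16 degrees, less where a joint would pass 70% of its speed; a pose out of reach is approached as far as the arm can. A call is refused whole if a number of a shift passes 0.0417 or a number of a turn 7.16, either way. A call with a gripper value outside its range is refused whole. The fingers move at their own pace and stop on an object; "force" is the grip in N (left out, the last holds). Time passes only in rows, so rows that do not move let the fingers close. It gives the time, the measured TCP pose, the force, the opening and the grip force at its end, in the units of the state.
- status.read_state(): the state, without advancing time (a new reading comes with each control period).
- read_camera(name): name is "side" or "top"; returns a dict with "color" (420x560x3 uint8, red, green, blue), "intrinsics" (3x3 intrinsics, pixels), "world_from_camera" (4x4, takes a point from camera to world coordinates). Camera axes: x right, y up, looking along -z (the intrinsics and any distortion apply to the point x, -y, -z); pixel columns grow to the right and rows downward; lengths in m; the calibration is good to about 2 mm. A picture is of the moment at which its call begins. There is no depth.
- workorder.finish_job(): hands the job in; it is judged then, once.
Trained networks look in a picture, given as the dict that the camera call returned (one of the last four; its "shot" number tells which), for a name from the list of things; names that differ only in an ending like _2 or _b are one class to them, and where a whole thing is asked for, a point or a joint stands for the part that bears it (a point fixed in the world has none). Each returns a list of dicts, best first, with "score" (0 to 1); they miss things now and then, are a little off and sometimes report something else, mostly with a low value. They report only what shows in the picture. A call takes as long as a camera call. They do not tell look-alikes from the thing itself.
- masks_of(picture, name): "mask" (420x560 bool, what is visible of it) and "bbox" ([left, top, right, bottom] in pixels, round what is visible of it).
The state is a dict: "time": time; "q": joint angles; "joint_vel": joint speeds; "joint_torque": joint torques, N m; "tool_pos": TCP position; "tcp_rot": TCP orientation; "wrist_force": force on the tool from outside, world axes, zero at the start; "torque": the same for the moment, N m; "width": opening from 0.0 (shut) to 1.0 (fully open); "grip_force": force on a finger pad.
Only numpy, scipy, OpenCV 4.12 (cv2) and the standard library are available. Lean on these libraries where they do the work, as an engineer would, in place of code of your own. Each camera call takes 0.05 s, during which the arm holds its last target. There are 200 camera calls.

## Working session

There is one attempt and no reset: what is moved stays moved. The work goes in short steps, Python scripts to look and compute and a tool call to move; the robot and the scene stay as the last step left them, time stands still between calls to the robot, and variables do not carry over. Pictures are saved under pics/ and viewed, at most 10 in all, crops included, and the job is handed in when it is done.

Besides the shell and the picture viewer there is one more tool, called by a JSON object that holds its "api" and its "payload". drive_tool: Moves the arm, as the interface text tells. Its arguments: {"type":"object","properties":{"rows":{"type":"array"},"force":{"type":"number"}},"required":["rows"]}

```bash
mkdir -p pics; ls; cat > h.py <<'E'
import numpy as np, cv2
from workcell import status, read_camera, workorder, masks_of
def proj(pic,P):
    T=np.linalg.inv(pic["world_from_camera"]); p=(T@np.append(P,1))[:3]
    u=pic["intrinsics"]@np.array([p[0],-p[1],-p[2]]); return u[:2]/u[2]
def onz(pic,uv,z):
    W=pic["world_from_camera"]; d=np.linalg.inv(pic["intrinsics"])@np.array([uv[0],uv[1],1.])
    d=W[:3,:3]@np.array([d[0],-d[1],-d[2]]); o=W[:3,3]; return o+d*(z-o[2])/d[2]
def save(pic,n): cv2.imwrite("pics/"+n+".png",pic["color"][:,:,::-1])
E
python3 - <<'E'
from h import *
s=status.read_state(); print(s)
a=read_camera("top");b=read_camera("side")
print([ (k,a[k]) for k in a if k!="color"],b["world_from_camera"])
im=np.hstack([a["color"],b["color"]])[:,:,::-1]
save(a,"top0");save(b,"side0")
for p,n in((a,"top"),(b,"side")):
  for t in["tub","lid","board","jar","cup","screwdriver"]:
    for m in masks_of(p,t): 
      ys,xs=np.nonzero(m["mask"]); print(n,t,round(m["score"],2),m["bbox"],xs.mean().round(),ys.mean().round(),p["color"][m["mask"]].mean(0).round())
E
```

```text
pics
{'time': 0.0, 'q': array([-1.24492163e+00,  2.64769174e-01,  1.60540045e+00,  2.18945240e-05,
        1.27370226e+00, -3.68764367e-02]), 'joint_vel': array([ 1.32793968e-03, -1.29651350e-03, -1.22529740e-04, -4.16945854e-05,
        4.80088173e-04, -1.99432029e-04]), 'joint_torque': array([-8.51816844e-05, -5.15118599e+01, -3.67314684e+01, -2.92729128e-04,
        1.27630393e-02, -1.47911123e-05]), 'tool_pos': array([ 0.23930334, -0.63035955,  0.22993696]), 'tcp_rot': array([-3.08783987e+00, -5.66271786e-01,  4.82658686e-04]), 'wrist_force': array([-0.08505767,  0.13803099,  0.26425213]), 'torque': array([0.01823704, 0.00740031, 0.00996451]), 'grip_force': 0.0, 'width': 0.999565169615072}
[('intrinsics', array([[517.10769745,   0.        , 278.85959371],
       [  0.        , 517.10769745, 214.30595674],
       [  0.        ,   0.        ,   1.        ]])), ('world_from_camera', array([[ 0.00812738,  0.99270831, -0.12026705,  0.3540425 ],
       [-0.9999595 ,  0.00760326, -0.00481618,  0.07026142],
       [-0.00386664,  0.12030132,  0.99272989,  1.61866635],
       [ 0.        ,
[... 729 characters left out ...]
, 280.6] 272.0 273.0 [179.  15.  10.]
side tub 0.93 [138.1, 221.6, 213.3, 297.4] 176.0 259.0 [200. 114.  60.]
side tub 0.89 [361.1, 298.3, 442.1, 387.4] 401.0 343.0 [206. 187.  82.]
side tub 0.81 [241.9, 276.5, 308.6, 309.6] 274.0 295.0 [210. 211. 209.]
side lid 0.9 [235.3, 230.1, 312.5, 288.4] 274.0 259.0 [ 65.  99. 173.]
side board 0.95 [260.4, 93.3, 316.7, 163.2] 289.0 128.0 [162. 165. 160.]
side jar 0.64 [202.8, 191.2, 224.2, 225.9] 213.0 208.0 [147.  73.  50.]
side cup 0.69 [347.9, 258.6, 376.3, 303.8] 360.0 283.0 [ 84. 116. 140.]
side screwdriver 0.8 [325.4, 196.8, 343.4, 248.5] 336.0 230.0 [175.  66.  60.]
side screwdriver 0.24 [347.8, 262.0, 378.7, 306.1] 360.0 283.0 [ 83. 116. 140.]
```

View pics/top0.png

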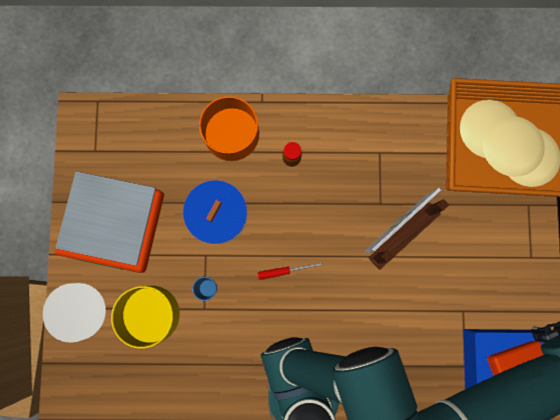

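View pics/side0.png

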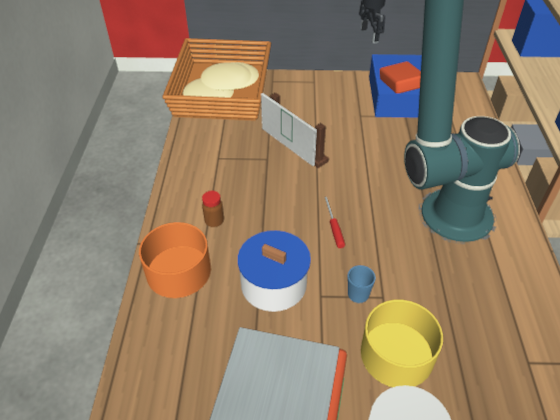

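Candidates for the tub are orange at top (229,128), yellow at (145,316), and the white one with the blue lid at top (215,212) / side (274,260). Only the last is white with a blue lid and wooden grip. I'll confirm it in a crop and measure the lid, grip and board outline.

```bash
python3 - <<'E'
from h import *
a=read_camera("top");b=read_camera("side")
def crop(p,x,y,w,h,k): return cv2.resize(p["color"][y:y+h,x:x+w],None,fx=k,fy=k,interpolation=cv2.INTER_CUBIC)
A=crop(b,225,215,100,100,4);B=crop(b,250,85,80,90,4);C=crop(a,170,170,100,100,4)[:, :]
W=np.zeros((400,800,3),np.uint8);W[:,:400]=A;W[:360,400:720]=B
cv2.imwrite("pics/crop1.png",W[:,:,::-1])
m=masks_of(a,"lid")[0]["mask"];col=a["color"].astype(int)
blue=((col[...,2]>120)&(col[...,0]<80)).astype(np.uint8)
n,l,st,c=cv2.connectedComponentsWithStats(blue); i=l[225,195]; 
cs,_=cv2.findContours((l==i).astype(np.uint8),cv2.RETR_EXTERNAL,cv2.CHAIN_APPROX_NONE)
e=cv2.fitEllipse(max(cs,key=len));print("lid",e,onz(a,e[0],.111))
pts=np.array([onz(a,q[0],.111)[:2] for q in max(cs,key=len)]).astype(np.float32);print(cv2.minEnclosingCircle(pts))
# grip
reg=np.zeros_like(blue);cv2.ellipse(reg,e,1,-1)
g=((col[...,0]>col[...,2]+10)&(cv2.erode(reg,np.ones((7,7)))>0)).astype(np.uint8)
ys,xs=np.nonzero(g);print("grip n",len(xs),xs.min(),xs.max(),ys.min(),ys.max())
r=cv2.minAreaRect(np.c_[xs,ys].astype(np.float32));bx=cv2.boxPoints(r);print(r)
print(np.array([onz(a,q,.144) for q in bx]).round(4))
for t,z in(("jar",.1),("cup",.08),("screwdriver",.01)):
  mm=masks_of(a,t)[0]["mask"];ys,xs=np.nonzero(mm);print(t,onz(a,(xs.mean(),ys.mean()),z).round(3),onz(a,(xs.min(),ys.min()),z).round(3),onz(a,(xs.max(),ys.max()),z).round(3))
# green outline
cb=b["color"].astype(int);gr=((cb[...,1]>cb[...,0]+15)&(cb[...,1]>cb[...,2]+8)).astype(np.uint8);gr[:,:255]=0;gr[:,325:]=0;gr[:85]=0;gr[170:]=0
ys,xs=np.nonzero(gr);print("green",len(xs),xs.min(),xs.max(),ys.min(),ys.max(),xs.mean(),ys.mean())
E
```

```text
lid ((214.53549194335938, 211.5951690673828), (62.061981201171875, 62.72170639038086), 73.19608306884766) [0.54327281 0.26676389 0.111     ]
((0.5435680747032166, 0.2675219774246216), 0.094162218272686)
grip n 136 207 220 200 220
((213.4000244140625, 210.2000274658203), (6.260990142822266, 21.466251373291016), 26.56505012512207)
[[0.5192 0.2871 0.144 ]
 [0.5752 0.2608 0.144 ]
 [0.5671 0.2445 0.144 ]
 [0.5113 0.2708 0.144 ]]
jar [0.721 0.043 0.1  ] [0.757 0.07  0.1  ] [0.684 0.013 0.1  ]
cup [0.319 0.297 0.08 ] [0.355 0.333 0.08 ] [0.285 0.26  0.08 ]
screwdriver [0.368 0.085 0.01 ] [0.396 0.145 0.01 ] [ 0.349 -0.047  0.01 ]
green 80 281 292 109 141 286.9 126.125
```

View pics/crop1.png

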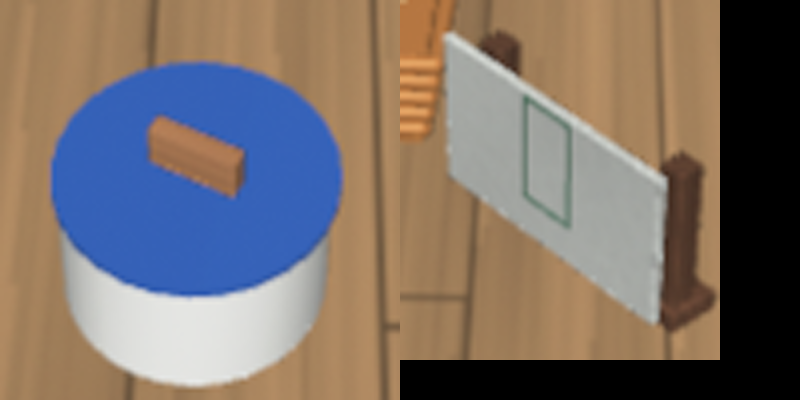

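The crop confirms the white tub with the blue lid; the grip runs along about -25°. Board corners in the side picture are roughly (261.5,93), (316,130), (262,129) and (314,165). The outline corners are (280.5,108.7), (292.5,116.7), (292.5,141.5) and (280.5,134).

```bash
cat >> h.py <<'E'
from scipy.spatial.transform import Rotation as R
def down(a): # tool x at world yaw a(deg), pointing down
    a=np.radians(a);c,s=np.cos(a),np.sin(a); return R.from_matrix(np.array([[c,s,0],[s,-c,0],[0,0,-1.]]))
def plan(p,rot,n):
    """from the measured pose to p,rot in n rows: rows (turn deg, shift m) in the current tool axes"""
    s=status.read_state();r0=R.from_rotvec(s["tcp_rot"]);p0=s["tool_pos"]
    d=(r0.inv()*rot).as_rotvec();out=[]
    for i in range(n):
        ri=r0*R.from_rotvec(d*i/n); sh=ri.inv().apply((np.array(p)-p0)/n)
        print([*np.degrees(d/n).round(2).tolist(),*sh.round(4).tolist()])
E
python3 - <<'E'
from h import *
from scipy.optimize import least_squares
a=read_camera("top");b=read_camera("side")
k=lambda u,v:((u-400+.5)/4-.5+250,(v+.5)/4-.5+85)
obs=[(-.13,.17,k(447,33)),(.13,.17,k(666,182)),(-.13,.025,k(450,178)),(.13,.025,k(658,322))]
gre=[(-.029,.167,k(524,96)),(.029,.167,k(571,128)),(.029,.063,k(571,228)),(-.029,.063,k(523,197))]
def P(q,y,z):
    c,s=np.cos(q[2]),np.sin(q[2]); return np.array([q[0]-s*y,q[1]+c*y,z])
def make(sg):
    def f(q): return np.concatenate([proj(b,P(q,sg*y,z))-o for y,z,o in obs]+[proj(b,P(q,q[3]+sg*y,z))-o for y,z,o in gre])
    return f
for sg in(1,-1):
    r=least_squares(make(sg),[.3,-.2,np.radians(-135),0]);print(sg,r.x.round(4),np.degrees(r.x[2]),r.cost,r.fun.round(1))
    q=r.x
    for y,z in((-.13,.17),(.13,.17),(-.13,.025),(.13,.025)): print(y,z,P(q,y,z).round(3),proj(a,P(q,y,z)).round(1))
    print("mark",P(q,q[3],.115))
i=a["color"][180:270,350:455];I=cv2.resize(i,None,fx=5,fy=5,interpolation=cv2.INTER_CUBIC);cv2.imwrite("pics/brd.png",I[:,:,::-1])
plan([.54,.266,.25],down(155),24)
E
```

```text
1 [ 5.1870e-01 -2.7730e-01 -5.5288e+00 -2.3000e-03] -316.77565292303984 1.9460208626880144 [-0.6  1.  -0.2  0.3 -0.1 -0.2 -0.2  0.7  0.1 -0.8  0.6 -0.7  0.1  0.
  0.4 -0.4]
-0.13 0.17 [ 0.608 -0.372  0.17 ] [437.5 188.2]
0.13 0.17 [ 0.43  -0.183  0.17 ] [371.5 250.5]
-0.13 0.025 [ 0.608 -0.372  0.025] [423.5 196.1]
0.13 0.025 [ 0.43  -0.183  0.025] [363.3 252.9]
mark [ 0.52022395 -0.27893921  0.115     ]
-1 [ 5.1870e-01 -2.7730e-01 -2.3872e+00  2.3000e-03] -136.775652536501 1.9460208626885076 [-0.6  1.  -0.2  0.3 -0.1 -0.2 -0.2  0.7  0.1 -0.8  0.6 -0.7  0.1  0.
  0.4 -0.4]
-0.13 0.17 [ 0.43  -0.183  0.17 ] [371.5 250.5]
0.13 0.17 [ 0.608 -0.372  0.17 ] [437.5 188.2]
-0.13 0.025 [ 0.43  -0.183  0.025] [363.3 252.9]
0.13 0.025 [ 0.608 -0.372  0.025] [423.5 196.1]
mark [ 0.52022395 -0.27893922  0.115     ]
[-0.0, 0.0, -5.59, 0.025, -0.0305, -0.0008]
[-0.0, 0.0, -5.59, 0.0278, -0.0279, -0.0008]
[-0.0, 0.0, -5.59, 0.0304, -0.0251, -0.0008]
[-0.0, 0.0, -5.59, 0.0327, -0.022, -0.0008]
[-0.0, 0.0, -5.59, 0.0347, -0.0187, -0.0008]
[-0.0, 0.0, -5.59, 0.0364, -0.0152, -0.0008]
[-0.0, 0.0, -5.59, 0.0377, -0.0116, -0.0008]
[-0.0, 0.0, -5.59, 0.0386, -0.0079, -0.0008]
[-0.0, 0.0, -5.59, 0.0392, -0.0041, -0.0008]
[-0.0, 0.0, -5.59, 0.0394, -0.0003, -0.0008]
[-0.0, 0.0, -5.59, 0.0393, 0.0036, -0.0008]
[-0.0, 0.0, -5.59, 0.0387, 0.0074, -0.0008]
[-0.0, 0.0, -5.59, 0.0378, 0.0111, -0.0008]
[-0.0, 0.0, -5.59, 0.0365, 0.0148, -0.0008]
[-0.0, 0.0, -5.59, 0.0349, 0.0183, -0.0008]
[-0.0, 0.0, -5.59, 0.033, 0.0216, -0.0008]
[-0.0, 0.0, -5.59, 0.0307, 0.0247, -0.0008]
[-0.0, 0.0, -5.59, 0.0282, 0.0276, -0.0008]
[-0.0, 0.0, -5.59, 0.0254, 0.0302, -0.0008]
[-0.0, 0.0, -5.59, 0.0223, 0.0325, -0.0008]
[-0.0, 0.0, -5.59, 0.019, 0.0345, -0.0008]
[-0.0, 0.0, -5.59, 0.0156, 0.0362, -0.0008]
[-0.0, 0.0, -5.59, 0.012, 0.0376, -0.0008]
[-0.0, 0.0, -5.59, 0.0082, 0.0385, -0.0008]
```

View pics/brd.png

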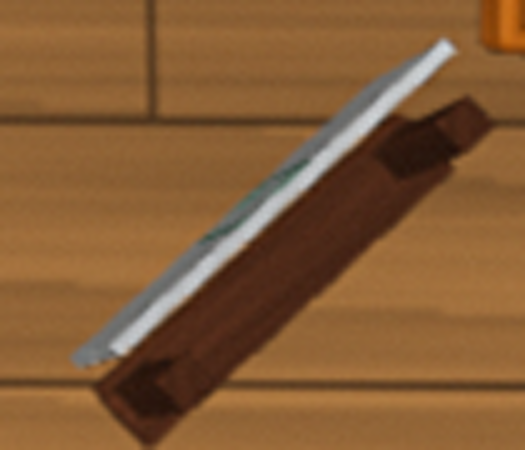

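The top view agrees with the fit (front top-edge ends at (371.5,250) and (438,188), against 371.5/250.5 and 437.5/188.2 predicted). The board yaw is about -136.8° and the mark about (0.5195,-0.278). Moving to the lid.

{"api": "drive_tool", "payload": {"rows": [[0, 0, -5.6, 0.025, -0.0305, -0.001, 1], [0, 0, -5.6, 0.028, -0.028, -0.001, 1], [0, 0, -5.6, 0.0305, -0.025, -0.001, 1], [0, 0, -5.6, 0.0325, -0.022, -0.001, 1], [0, 0, -5.6, 0.0345, -0.0185, -0.001, 1], [0, 0, -5.6, 0.0365, -0.015, -0.001, 1], [0, 0, -5.6, 0.0375, -0.0115, -0.001, 1], [0, 0, -5.6, 0.0385, -0.008, -0.001, 1]]}}

```text
time: 1.77
tool_pos: [0.34, -0.3308, 0.2395]
tcp_rot: [2.637, 1.707, 0.0]
wrist_force: [0.6, -0.2, -0.2]
width: 0.999
grip_force: 0.0
```

{"api": "drive_tool", "payload": {"rows": [[0, 0, -5.6, 0.039, -0.004, -0.001, 1], [0, 0, -5.6, 0.0395, 0, -0.001, 1], [0, 0, -5.6, 0.0395, 0.0035, -0.001, 1], [0, 0, -5.6, 0.0385, 0.0075, -0.001, 1], [0, 0, -5.6, 0.038, 0.011, -0.001, 1], [0, 0, -5.6, 0.0365, 0.015, -0.001, 1], [0, 0, -5.6, 0.035, 0.0185, -0.001, 1], [0, 0, -5.6, 0.033, 0.0215, -0.001, 1]]}}

```text
time: 2.43
tool_pos: [0.4403, -0.0314, 0.2478]
tcp_rot: [1.786, 2.583, 0.001]
wrist_force: [0.2, -0.5, -0.3]
width: 1.003
grip_force: 0.0
```

{"api": "drive_tool", "payload": {"rows": [[0, 0, -5.6, 0.0305, 0.0245, -0.001, 1], [0, 0, -5.6, 0.028, 0.0275, -0.001, 1], [0, 0, -5.6, 0.0255, 0.03, -0.001, 1], [0, 0, -5.6, 0.0225, 0.0325, -0.001, 1], [0, 0, -5.6, 0.019, 0.0345, -0.001, 1], [0, 0, -5.6, 0.0155, 0.036, -0.001, 1], [0, 0, -5.6, 0.012, 0.0375, -0.001, 1], [0, 0, 0, 0, 0, 0, 1]]}}

```text
time: 3.1
tool_pos: [0.5279, 0.2342, 0.2544]
tcp_rot: [0.812, 3.034, 0.006]
wrist_force: [-0.0, -1.0, 1.6]
width: 0.998
grip_force: 0.0
```

```bash
python3 - <<'E'
from h import *
s=status.read_state();print(s["time"],s["tool_pos"],s["q"],s["wrist_force"])
plan([.543,.266,.19],down(155),2)
E
```

```text
3.1 [0.52791288 0.23416351 0.25439281] [ 0.37262296  0.06447083  1.79153094  0.00300694  1.28267388 -0.67627004] [-0.02391084 -0.9653394   1.59269369]
[0.12, -0.01, -2.48, 0.0014, 0.0174, 0.0323]
[0.12, -0.01, -2.48, 0.0006, 0.0175, 0.0322]
```

{"api": "drive_tool", "payload": {"rows": [[0.1, 0, -2.5, 0.0015, 0.0175, 0.032, 1], [0.1, 0, -2.5, 0.0005, 0.0175, 0.032, 1], [0, 0, 0, 0, 0, 0.01, 1], [0, 0, 0, 0, 0, 0, 1]]}}

```text
time: 3.43
tool_pos: [0.5388, 0.2583, 0.1759]
tcp_rot: [-0.69, -3.057, 0.014]
wrist_force: [-0.9, -0.2, 0.6]
width: 1.005
grip_force: 0.0
```

```bash
python3 - <<'E'
from h import *
a=read_camera("top");save(a,"t2")
s=status.read_state();print(s["time"],s["tool_pos"],s["tcp_rot"])
plan([.543,.266,.118],down(155),3)
E
```

```text
3.4833 [0.5400229  0.25836524 0.17835677] [-0.6911986  -3.05978056  0.01039596]
[-0.14, -0.06, -0.15, 0.0001, 0.0029, 0.0201]
[-0.14, -0.06, -0.15, 0.0001, 0.0028, 0.0201]
[-0.14, -0.06, -0.15, 0.0002, 0.0028, 0.0201]
```

{"api": "drive_tool", "payload": {"rows": [[0, 0, 0, 0, 0.003, 0.02, 1], [0, 0, 0, 0, 0.003, 0.02, 1], [0, 0, 0, 0, 0.003, 0.02, 1], [0, 0, 0, 0, 0, 0, 1], [0, 0, 0, 0, 0, 0, 1]]}}

```text
time: 3.9
tool_pos: [0.5454, 0.2665, 0.1213]
tcp_rot: [-0.693, -3.063, 0.006]
wrist_force: [0.3, 0.9, 0.1]
width: 1.003
grip_force: 0.0
```

{"api": "drive_tool", "payload": {"rows": [[0, 0, 0, 0, 0, 0, 0], [0, 0, 0, 0, 0, 0, 0], [0, 0, 0, 0, 0, 0, 0], [0, 0, 0, 0, 0, 0, 0], [0, 0, 0, 0, 0, 0, 0], [0, 0, 0, 0, 0, 0, 0], [0, 0, 0, 0, 0, 0, 0], [0, 0, 0, 0, 0, 0, 0]], "force": 60}}

```text
time: 4.57
tool_pos: [0.5459, 0.2676, 0.1211]
tcp_rot: [0.691, 3.065, -0.004]
wrist_force: [-0.8, -1.1, 4.2]
width: 0.179
grip_force: 61.0
```

{"api": "drive_tool", "payload": {"rows": [[0, 0, 0, 0, 0, -0.012, 0], [0, 0, 0, 0, 0, -0.012, 0], [5, 0, 0, 0, 0, 0, 0], [6, 0, 0, 0, 0, 0, 0], [0, 0, 0, 0, 0, 0, 0], [0, 0, 0, 0, 0, 0, 0], [0, 0, 0, 0, 0, 0, 0]]}}

```text
time: 5.15
tool_pos: [0.5452, 0.2676, 0.1441]
tcp_rot: [-0.678, -3.009, 0.293]
wrist_force: [-0.3, 0.1, -2.1]
width: 0.171
grip_force: 60.1
```

```bash
python3 - <<'E'
from h import *
b=read_camera("side");cv2.imwrite("pics/tilt.png",cv2.resize(b["color"][190:330,200:350],None,fx=4,fy=4)[:,:,::-1])
print(status.read_state())
E
```

```text
{'time': 5.2, 'q': array([ 0.48111822,  0.30711789,  1.72726609, -0.12184141,  1.26573609,
       -0.6002384 ]), 'joint_vel': array([-0.00734586, -0.01006053,  0.00649594, -0.00441884,  0.0038782 ,
        0.00365729]), 'joint_torque': array([ 3.78065379e-01, -5.12955201e+01, -3.46586180e+01, -5.92381619e-01,
        9.16561335e-01, -5.77532861e-03]), 'tool_pos': array([0.5450524 , 0.26715378, 0.14426774]), 'tcp_rot': array([-0.67846448, -3.00882243,  0.2933993 ]), 'wrist_force': array([-0.20942319, -0.01633719, -1.47851006]), 'torque': array([ 0.13104499, -0.04854157, -0.02878253]), 'grip_force': 60.08549094200134, 'width': 0.17217787777611812}
```

View pics/tilt.png

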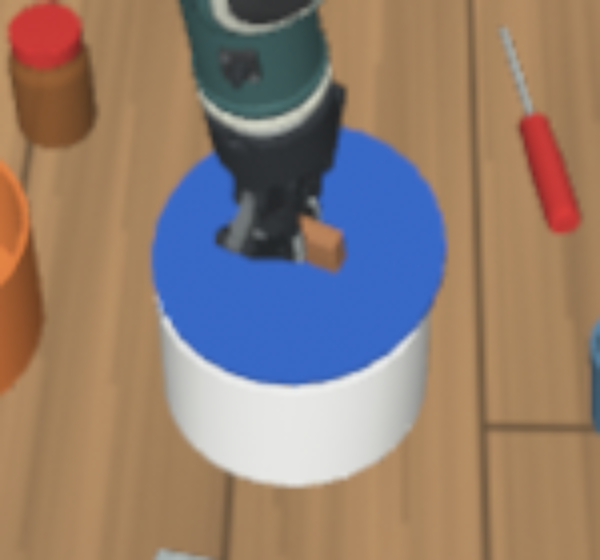

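{"api": "drive_tool", "payload": {"rows": [[-5.5, 0, 0, 0, 0, -0.03, 0], [-5.5, 0, 0, 0, 0, -0.03, 0], [0, 0, 0, 0, 0, -0.03, 0], [0, 0, 0, -0.015, -0.027, 0, 0], [0, 0, 0, -0.015, -0.027, 0, 0], [0, 0, 0, -0.015, -0.027, 0, 0], [0, 0, 0, -0.015, -0.027, 0, 0], [0, 0, 0, -0.015, -0.027, 0, 0]]}}

```text
time: 5.87
tool_pos: [0.5581, 0.1193, 0.2345]
tcp_rot: [0.692, 3.064, -0.004]
wrist_force: [0.5, 0.3, -2.0]
width: 0.175
grip_force: 60.1
```

{"api": "drive_tool", "payload": {"rows": [[0, 0, 0, -0.015, -0.027, 0, 0], [0, 0, 0, -0.015, -0.027, 0, 0], [0, 0, 0, -0.015, -0.027, 0, 0], [0, 0, 0, 0, 0, 0.03, 0], [0, 0, 0, 0, 0, 0.03, 0], [0, 0, 0, 0, 0, 0, 0], [0, 0, 0, 0, 0, 0, 0]]}}

```text
time: 6.45
tool_pos: [0.5622, 0.028, 0.1726]
tcp_rot: [-0.692, -3.059, 0.007]
wrist_force: [0.0, 0.2, -2.1]
width: 0.172
grip_force: 60.0
```

```bash
python3 - <<'E'
from h import *
a=read_camera("top");save(a,"t3");b=read_camera("side");save(b,"s3")
s=status.read_state();print(s["time"],s["tool_pos"],s["tcp_rot"],s["wrist_force"])
col=a["color"].astype(int)
for m in masks_of(a,"lid"): print(m["score"],m["bbox"])
for m in masks_of(a,"hook_block"): print("hb",m["score"],m["bbox"])
plan([.56,.02,.03],down(155),3)
x,y=150,160
cv2.imwrite("pics/c3.png",cv2.resize(a["color"][160:300,150:320],None,fx=4,fy=4,interpolation=cv2.INTER_CUBIC)[:,:,::-1])
E
```

```text
6.55 [0.56538165 0.02872025 0.17592085] [ 0.6908146   3.06349277 -0.00420816] [ 0.31106711 -0.5234867  -0.44173155]
0.79 [264.2, 189.1, 318.8, 237.5]
hb 0.85 [201.3, 201.9, 226.8, 221.6]
hb 0.55 [365.0, 190.0, 441.2, 251.2]
[-0.03, 0.07, -0.13, 0.0008, -0.0036, 0.0489]
[-0.03, 0.07, -0.13, 0.0008, -0.0036, 0.0489]
[-0.03, 0.07, -0.13, 0.0007, -0.0036, 0.0489]
```

View pics/c3.png

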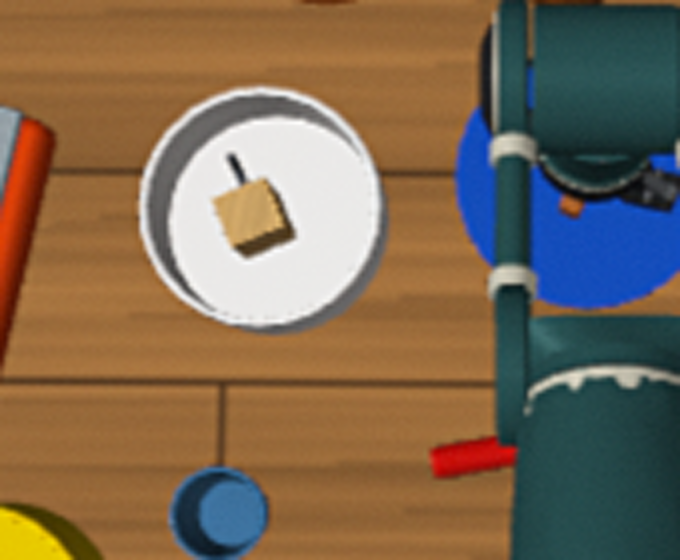

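The tub holds the pale block, with its top at crop (250,213), i.e. pixel (212,213). The dark hook points up-left, world +x. Lowering the lid now.

{"api": "drive_tool", "payload": {"rows": [[0, 0, 0, 0.001, -0.0035, 0.04, 0], [0, 0, 0, 0.001, -0.0035, 0.04, 0], [0, 0, 0, 0, -0.003, 0.04, 0], [0, 0, 0, 0, 0, 0.02, 0], [0, 0, 0, 0, 0, 0.006, 0], [0, 0, 0, 0, 0, 0.0, 0], [0, 0, 0, 0, 0, 0, 0]]}}

```text
time: 7.23
tool_pos: [0.5606, 0.0204, 0.0303]
tcp_rot: [0.69, 3.063, -0.004]
wrist_force: [0.2, -0.5, -1.3]
width: 0.172
grip_force: 60.0
```

```bash
python3 - <<'E'
from h import *
s=status.read_state();print(s["time"],s["tool_pos"],s["tcp_rot"],s["wrist_force"])
E
```

```text
7.2333 [0.56063743 0.02041322 0.03025919] [ 0.68969558  3.06253664 -0.00412906] [ 0.24113942 -0.50137184 -1.25705711]
```

{"api": "drive_tool", "payload": {"rows": [[0, 0, 0, 0, 0, 0.005, 0], [0, 0, 0, 0, 0, 0.002, 0], [0, 0, 0, 0, 0, 0.001, 0], [0, 0, 0, 0, 0, 0, 0]]}}

```text
time: 7.57
tool_pos: [0.5592, 0.0202, 0.0211]
tcp_rot: [0.691, 3.064, -0.005]
wrist_force: [-0.2, 0.5, -1.9]
width: 0.175
grip_force: 60.2
```

{"api": "drive_tool", "payload": {"rows": [[0, 0, 0, 0, 0, 0.001, 0], [0, 0, 0, 0, 0, 0, 0], [0, 0, 0, 0, 0, 0, 0]]}}

```text
time: 7.82
tool_pos: [0.5591, 0.0201, 0.021]
tcp_rot: [0.691, 3.065, -0.005]
wrist_force: [-3.5, 1.2, 7.3]
width: 0.173
grip_force: 61.4
```

{"api": "drive_tool", "payload": {"rows": [[0, 0, 0, 0, 0, 0.001, 0], [0, 0, 0, 0, 0, 0, 0], [0, 0, 0, 0, 0, 0, 0]]}}

```text
time: 8.07
tool_pos: [0.5592, 0.0201, 0.021]
tcp_rot: [-0.691, -3.064, 0.005]
wrist_force: [-6.0, 0.4, 14.4]
width: 0.173
grip_force: 62.3
```

Lid seated on the table. Releasing, then rising.

{"api": "drive_tool", "payload": {"rows": [[0, 0, 0, 0, 0, -0.001, 0], [0, 0, 0, 0, 0, 0, 1], [0, 0, 0, 0, 0, 0, 1], [0, 0, 0, 0, 0, 0, 1], [0, 0, 0, 0, 0, 0, 1], [0, 0, 0, 0, 0, 0, 1], [0, 0, 0, 0, 0, 0, 1]]}}

```text
time: 8.65
tool_pos: [0.5585, 0.0201, 0.0191]
tcp_rot: [-0.691, -3.064, 0.005]
wrist_force: [-0.7, -0.2, 0.4]
width: 0.989
grip_force: 0.0
```

{"api": "drive_tool", "payload": {"rows": [[0, 0, 0, 0, 0, -0.01, 1], [0, 0, 0, 0, 0, -0.04, 1], [0, 0, 0, 0, 0, -0.04, 1], [0, 0, 0, 0, 0, -0.04, 1], [0, 0, 0, 0, 0, -0.04, 1], [0, 0, 0, 0, 0, 0, 1], [0, 0, 0, 0, 0, 0, 1]]}}

```text
time: 9.23
tool_pos: [0.5617, 0.0206, 0.1942]
tcp_rot: [0.689, 3.057, -0.002]
wrist_force: [-0.3, -0.5, 0.2]
width: 1.004
grip_force: 0.0
```

```bash
python3 - <<'E'
from h import *
from scipy.optimize import least_squares
a=read_camera("top");b=read_camera("side")
print(status.read_state()["time"])
ma=masks_of(a,"hook_block");mb=masks_of(b,"hook_block");ml=masks_of(b,"lid")
print([(m["score"],m["bbox"]) for m in ma+mb+ml])
A=cv2.resize(a["color"][185:240,185:240],None,fx=7,fy=7,interpolation=cv2.INTER_CUBIC)
B=cv2.resize(b["color"][160:315,180:315],None,fx=3,fy=3,interpolation=cv2.INTER_CUBIC)
W=np.zeros((470,800,3),np.uint8);W[:385,:385]=A;W[:465,390:795]=B;cv2.imwrite("pics/blk.png",W[:,:,::-1])
# wood pixels: top face (brighter) by colour
c=a["color"].astype(int);sub=c[185:240,185:240]
wood=(sub[...,0]-sub[...,2]>45);br=sub.sum(2)
ys,xs=np.nonzero(wood);print(len(xs),np.percentile(br[wood],[5,25,50,75,95]))
top=wood&(br>np.percentile(br[wood],95)*.8);ys,xs=np.nonzero(top)
r=cv2.minAreaRect(np.c_[xs+185,ys+185].astype(np.float32));print(len(xs),r,np.array([onz(a,q,.095) for q in cv2.boxPoints(r)]).round(4),onz(a,(xs.mean()+185,ys.mean()+185),.095))
E
```

```text
9.3333
[(0.81, [206.3, 196.9, 225.1, 223.7]), (0.72, [264.5, 257.8, 284.7, 290.0]), (0.71, [241.2, 193.0, 305.2, 238.7])]
554 [208.3 298.  335.  458.  485. ]
205 ((205.88462829589844, 203.576904296875), (37.60240936279297, 61.01142120361328), 42.27368927001953) [[0.5386 0.3968 0.095 ]
 [0.676  0.278  0.095 ]
 [0.5998 0.1931 0.095 ]
 [0.464  0.3121 0.095 ]] [0.54330335 0.28296918 0.095     ]
```

View pics/blk.png

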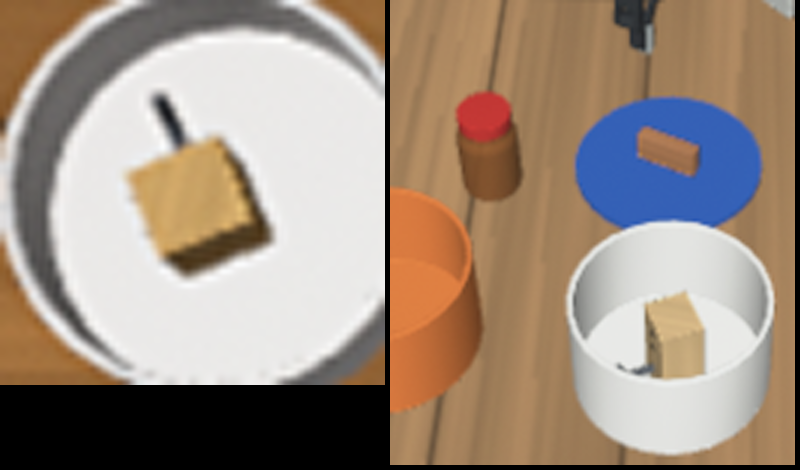

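```bash
python3 - <<'E'
from h import *
from scipy.optimize import least_squares
a=read_camera("top");b=read_camera("side")
k=lambda u,v:((u+.5)/7-.5+185,(v+.5)/7-.5+185)
j=lambda u,v:((u-390+.5)/3-.5+180,(v+.5)/3-.5+160)
O=[(a,(-.02,-.022,.095),k(126,176)),(a,(-.02,.022,.095),k(218,138)),(a,(.02,.022,.095),k(254,212)),(a,(.02,-.022,.095),k(166,250)),
(a,(.02,-.022,.005),k(188,277)),(a,(.02,.022,.005),k(271,240)),(a,(-.052,0,.045),k(158,97))]
S=[(b,(-.02,-.022,.095),j(645,307)),(b,(.02,-.022,.095),j(703,327))]
S=[]
def W(q,l): c,s=np.cos(q[2]),np.sin(q[2]); return np.array([q[0]+c*l[0]-s*l[1],q[1]+s*l[0]+c*l[1],l[2]])
f=lambda q:np.concatenate([proj(p,W(q,l))-o for p,l,o in O+S])
r=least_squares(f,[.54,.28,np.radians(205)]);q=r.x;print(q,np.degrees(q[2]),r.fun.round(1))
for x in(-.02,.02):
  for y in(-.022,.022):
    uv=proj(b,W(q,(x,y,.095)));print(x,y,"side crop",((uv[0]-180)*3+390).round(),((uv[1]-160)*3).round())
h=np.degrees(q[2])-180;print("hook yaw",h)
print(status.read_state()["tool_pos"])
plan([q[0],q[1],.15],down(h),19)
E
```

```text
[0.54351566 0.27753886 3.56671446] 204.3576852746647 [-0.4 -0.7  0.1 -1.2  0.2  0.4 -0.9  1.   0.   0.2  1.1 -0.2  0.   0.4]
-0.02 -0.022 side crop 660.0 340.0
-0.02 0.022 side crop 641.0 302.0
0.02 -0.022 side crop 703.0 325.0
0.02 0.022 side crop 683.0 288.0
hook yaw 24.357685274664703
[0.55762536 0.02060677 0.18736543]
[-0.02, 0.01, 6.85, 0.0065, 0.0119, 0.0019]
[-0.02, 0.01, 6.85, 0.0078, 0.011, 0.0019]
[-0.02, 0.01, 6.85, 0.0091, 0.01, 0.0019]
[-0.02, 0.01, 6.85, 0.0102, 0.0089, 0.0019]
[-0.02, 0.01, 6.85, 0.0112, 0.0076, 0.0019]
[-0.02, 0.01, 6.85, 0.012, 0.0062, 0.002]
[-0.02, 0.01, 6.85, 0.0127, 0.0047, 0.002]
[-0.02, 0.01, 6.85, 0.0132, 0.0032, 0.002]
[-0.02, 0.01, 6.85, 0.0135, 0.0016, 0.002]
[-0.02, 0.01, 6.85, 0.0135, -0.0001, 0.002]
[-0.02, 0.01, 6.85, 0.0134, -0.0017, 0.002]
[-0.02, 0.01, 6.85, 0.0131, -0.0033, 0.002]
[-0.02, 0.01, 6.85, 0.0127, -0.0048, 0.002]
[-0.02, 0.01, 6.85, 0.012, -0.0063, 0.002]
[-0.02, 0.01, 6.85, 0.0112, -0.0077, 0.002]
[-0.02, 0.01, 6.85, 0.0102, -0.0089, 0.002]
[-0.02, 0.01, 6.85, 0.009, -0.0101, 0.002]
[-0.02, 0.01, 6.85, 0.0078, -0.0111, 0.002]
[-0.02, 0.01, 6.85, 0.0064, -0.0119, 0.002]
```

{"api": "drive_tool", "payload": {"rows": [[0, 0, 6.85, 0.0065, 0.012, 0, 1], [0, 0, 6.85, 0.008, 0.011, 0, 1], [0, 0, 6.85, 0.009, 0.01, 0, 1], [0, 0, 6.85, 0.01, 0.009, 0, 1], [0, 0, 6.85, 0.011, 0.0075, 0, 1], [0, 0, 6.85, 0.012, 0.006, 0, 1], [0, 0, 6.85, 0.0125, 0.0045, 0, 1], [0, 0, 6.85, 0.013, 0.003, 0, 1]]}}

```text
time: 10.25
tool_pos: [0.5521, 0.1285, 0.1877]
tcp_rot: [-2.031, -2.396, 0.008]
wrist_force: [0.0, 0.3, -0.5]
width: 0.995
grip_force: 0.0
```

{"api": "drive_tool", "payload": {"rows": [[0, 0, 6.85, 0.0135, 0.0015, 0, 1], [0, 0, 6.85, 0.0135, 0, 0, 1], [0, 0, 6.85, 0.0135, -0.0015, 0, 1], [0, 0, 6.85, 0.013, -0.0035, 0, 1], [0, 0, 6.85, 0.0125, -0.005, 0, 1], [0, 0, 6.85, 0.012, -0.0065, 0, 1], [0, 0, 6.85, 0.011, -0.0075, 0, 1], [0, 0, 6.85, 0.01, -0.009, 0, 1]]}}

```text
time: 10.92
tool_pos: [0.5455, 0.2362, 0.1873]
tcp_rot: [2.904, 1.193, -0.008]
wrist_force: [0.4, -0.2, -0.1]
width: 1.002
grip_force: 0.0
```

{"api": "drive_tool", "payload": {"rows": [[0, 0, 6.85, 0.009, -0.01, 0, 1], [0, 0, 6.85, 0.008, -0.011, 0, 1], [0, 0, 6.85, 0.0065, -0.012, 0, 1], [0, 0, 0, 0, 0, 0, 1], [0, 0, 0, 0, 0, 0, 1], [0, 0, 0, 0, 0, 0, 1]]}}

```text
time: 11.42
tool_pos: [0.5439, 0.2757, 0.1877]
tcp_rot: [3.066, 0.669, -0.006]
wrist_force: [-0.8, -0.0, -0.1]
width: 1.003
grip_force: 0.0
```

```bash
python3 - <<'E'
from h import *
s=status.read_state();print(s["time"],s["tool_pos"],s["q"])
plan([.5435,.2775,.13],down(24.4),2)
E
```

```text
11.4167 [0.54394275 0.27574027 0.18767892] [ 0.429822    0.175573    1.79287568 -0.00282387  1.17757992  1.57192937]
[0.07, 0.13, 0.11, 0.0003, -0.001, 0.0288]
[0.07, 0.13, 0.11, 0.0002, -0.0009, 0.0288]
```

{"api": "drive_tool", "payload": {"rows": [[0, 0, 0, 0, -0.002, 0.03, 1], [0, 0, 0, 0, 0, 0.03, 1], [0, 0, 0, 0, 0, 0.03, 1], [0, 0, 0, 0, 0, 0.025, 1], [0, 0, 0, 0, 0, 0.02, 1], [0, 0, 0, 0, 0, 0, 1], [0, 0, 0, 0, 0, 0, 1]]}}

```text
time: 12.0
tool_pos: [0.5421, 0.2764, 0.0521]
tcp_rot: [3.067, 0.665, -0.009]
wrist_force: [0.0, 0.7, 0.3]
width: 1.001
grip_force: 0.0
```

{"api": "drive_tool", "payload": {"rows": [[0, 0, 0, 0, 0, 0, 0], [0, 0, 0, 0, 0, 0, 0], [0, 0, 0, 0, 0, 0, 0], [0, 0, 0, 0, 0, 0, 0], [0, 0, 0, 0, 0, 0, 0], [0, 0, 0, 0, 0, 0, 0], [0, 0, 0, 0, 0, 0, 0]], "force": 80}}

```text
time: 12.58
tool_pos: [0.545, 0.2785, 0.0558]
tcp_rot: [3.068, 0.665, 0.003]
wrist_force: [0.3, -1.6, 6.2]
width: 0.507
grip_force: 81.5
```

{"api": "drive_tool", "payload": {"rows": [[0, 0, 0, 0, 0, -0.01, 0], [0, 0, 0, 0, 0, -0.03, 0], [0, 0, 0, 0, 0, -0.035, 0], [0, 0, 0, 0, 0, -0.035, 0], [0, 0, 0, 0, 0, -0.03, 0], [0, 0, 0, 0, 0, 0, 0], [0, 0, 0, 0, 0, 0, 0]]}}

```text
time: 13.17
tool_pos: [0.5449, 0.2791, 0.197]
tcp_rot: [3.069, 0.665, 0.005]
wrist_force: [0.4, 0.6, -0.6]
width: 0.509
grip_force: 81.0
```

```bash
python3 - <<'E'
from h import *
s=status.read_state();print(s["time"],s["tool_pos"],s["wrist_force"],s["width"])
a=read_camera("top");b=read_camera("side")
print([m["bbox"] for m in masks_of(b,"hook_block")])
plan([.5775,-.224,.19],down(43.2),18)
E
```

```text
13.1667 [0.54489865 0.27907935 0.19698867] [ 0.39567008  0.56535332 -0.57914213] 0.5091445766230807
[[252.8, 223.9, 286.5, 261.1]]
[0.0, 0.02, -1.04, -0.0097, 0.0262, 0.0002]
[0.0, 0.02, -1.04, -0.0102, 0.026, 0.0002]
[0.0, 0.02, -1.04, -0.0107, 0.0258, 0.0002]
[0.0, 0.02, -1.04, -0.0111, 0.0256, 0.0002]
[0.0, 0.02, -1.04, -0.0116, 0.0254, 0.0002]
[0.0, 0.02, -1.04, -0.0121, 0.0252, 0.0002]
[0.0, 0.02, -1.04, -0.0125, 0.025, 0.0002]
[0.0, 0.02, -1.04, -0.013, 0.0247, 0.0002]
[0.0, 0.02, -1.04, -0.0134, 0.0245, 0.0002]
[0.0, 0.02, -1.04, -0.0139, 0.0243, 0.0002]
[0.0, 0.02, -1.04, -0.0143, 0.024, 0.0001]
[0.0, 0.02, -1.04, -0.0147, 0.0237, 0.0001]
[0.0, 0.02, -1.04, -0.0152, 0.0235, 0.0001]
[0.0, 0.02, -1.04, -0.0156, 0.0232, 0.0001]
[0.0, 0.02, -1.04, -0.016, 0.0229, 0.0001]
[0.0, 0.02, -1.04, -0.0164, 0.0226, 0.0001]
[0.0, 0.02, -1.04, -0.0168, 0.0223, 0.0001]
[0.0, 0.02, -1.04, -0.0172, 0.022, 0.0001]
```

{"api": "drive_tool", "payload": {"rows": [[0, 0, -1.05, -0.0095, 0.026, 0, 0], [0, 0, -1.05, -0.01, 0.026, 0, 0], [0, 0, -1.05, -0.0105, 0.026, 0, 0], [0, 0, -1.05, -0.011, 0.0255, 0, 0], [0, 0, -1.05, -0.0115, 0.0255, 0, 0], [0, 0, -1.05, -0.012, 0.025, 0, 0], [0, 0, -1.05, -0.0125, 0.025, 0, 0], [0, 0, -1.05, -0.013, 0.0245, 0, 0]]}}

```text
time: 13.98
tool_pos: [0.5582, 0.0547, 0.1916]
tcp_rot: [3.012, 0.889, -0.011]
wrist_force: [1.1, 0.3, -1.4]
width: 0.507
grip_force: 81.2
```

{"api": "drive_tool", "payload": {"rows": [[0, 0, -1.05, -0.0135, 0.0245, 0, 0], [0, 0, -1.05, -0.014, 0.0245, 0, 0], [0, 0, -1.05, -0.0145, 0.024, 0, 0], [0, 0, -1.05, -0.0145, 0.0235, 0, 0], [0, 0, -1.05, -0.015, 0.0235, 0, 0], [0, 0, -1.05, -0.0155, 0.023, 0, 0], [0, 0, -1.05, -0.016, 0.023, 0, 0], [0, 0, 0, 0, 0, 0, 0]]}}

```text
time: 14.65
tool_pos: [0.573, -0.1431, 0.1923]
tcp_rot: [2.949, 1.075, -0.01]
wrist_force: [-1.0, 0.6, -1.6]
width: 0.505
grip_force: 81.3
```

```bash
python3 - <<'E'
from h import *
s=status.read_state();print(s["time"],s["tool_pos"],s["wrist_force"],s["width"])
plan([.5775,-.224,.118],down(43.2),5)
E
```

```text
14.65 [ 0.57296426 -0.14311236  0.1922824 ] [-0.9711312   0.58060871 -1.56602569] 0.504571218334268
[-0.0, 0.08, -0.63, -0.0096, 0.013, 0.0149]
[-0.0, 0.08, -0.63, -0.0098, 0.0129, 0.0149]
[-0.0, 0.08, -0.63, -0.0099, 0.0128, 0.0149]
[-0.0, 0.08, -0.63, -0.0101, 0.0126, 0.0149]
[-0.0, 0.08, -0.63, -0.0103, 0.0125, 0.0149]
```

{"api": "drive_tool", "payload": {"rows": [[0, 0, -0.65, -0.0095, 0.013, 0.015, 0], [0, 0, -0.65, -0.01, 0.013, 0.015, 0], [0, 0, -0.65, -0.01, 0.013, 0.015, 0], [0, 0, -0.65, -0.01, 0.0125, 0.015, 0], [0, 0, -0.65, -0.01, 0.0125, 0.015, 0], [0, 0, 0, 0, 0, 0, 0], [0, 0, 0, 0, 0, 0, 0], [0, 0, 0, 0, 0, 0, 0]]}}

```text
time: 15.32
tool_pos: [0.5787, -0.2188, 0.119]
tcp_rot: [2.919, 1.162, -0.006]
wrist_force: [0.7, 0.4, -0.8]
width: 0.508
grip_force: 81.4
```

```bash
python3 - <<'E'
from h import *
S=[]
for i in range(2):
    b=read_camera("side");S.append(status.read_state())
print([ (s["tool_pos"].round(4),s["tcp_rot"].round(3),s["wrist_force"].round(2)) for s in S])
s=S[-1];n=np.array([.7287,.6849]);d=s["tool_pos"][:2]-[.5195,-.278];print("out",d@n,"along(board y)",d@np.array([.6849,-.7287]))
print([m["bbox"] for m in masks_of(b,"hook_block")])
cv2.imwrite("pics/pre.png",cv2.resize(b["color"][60:180,230:360],None,fx=4.5,fy=4.5,interpolation=cv2.INTER_CUBIC)[:,:,::-1])
E
```

```text
[(array([ 0.5793, -0.2189,  0.1199]), array([ 2.917,  1.162, -0.004]), array([-0.23,  0.1 , -1.64])), (array([ 0.5797, -0.219 ,  0.1204]), array([ 2.916,  1.163, -0.003]), array([-0.83,  0.03, -0.26]))]
out 0.08429298869444792 along(board y) -0.0018017580435759598
[[254.7, 120.4, 276.1, 155.4]]
```

View pics/pre.png

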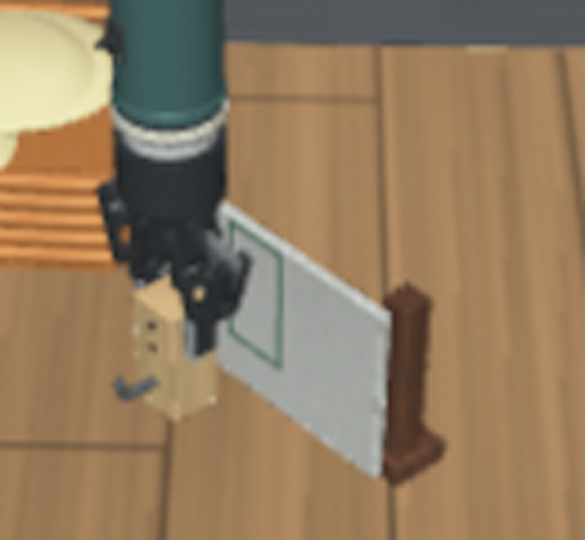

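```bash
python3 - <<'E'
from h import *
b=read_camera("side");s=status.read_state();print(s["tool_pos"])
h=np.radians(43.4);o=np.array([np.cos(h),np.sin(h),0]);y=np.array([np.sin(h),-np.cos(h),0]);c=s["tool_pos"].copy();c[2]-=.0485
for n,v in(("front-left bottom",o*.02+y*.022),("front-right bottom",o*.02-y*.022),("back-right bottom",-o*.02-y*.022),("front-left top",o*.02+y*.022+[0,0,.09]),("hook tip",o*.052+[0,0,.04])):
    print(n,((proj(b,c+v)-[230,60])*4.5).round())
E
```

```text
[ 0.57996827 -0.2191449   0.1209398 ]
front-left bottom [129. 387.]
front-right bottom [169. 417.]
back-right bottom [211. 393.]
front-left top [125. 287.]
hook tip [113. 378.]
```

{"api": "drive_tool", "payload": {"rows": [[0, 0, 0.2, -0.015, 0.003, 0.001, 0], [0, 0, 0, -0.02, 0, 0, 0], [0, 0, 0, -0.015, 0, 0, 0], [0, 0, 0, -0.005, 0, 0, 0], [0, 0, 0, 0, 0, 0, 0], [0, 0, 0, 0, 0, 0, 0], [0, 0, 0, 0, 0, 0, 0]]}}

```text
time: 16.1
tool_pos: [0.5418, -0.2596, 0.1194]
tcp_rot: [2.918, 1.156, -0.003]
wrist_force: [0.8, -0.1, -1.8]
width: 0.505
grip_force: 81.4
```

```bash
python3 - <<'E'
from h import *
P=[]
for i in range(4): b=read_camera("side");P.append(status.read_state())
print(np.mean([s["tool_pos"] for s in P],0),np.std([s["tool_pos"] for s in P],0),np.mean([s["wrist_force"] for s in P],0),P[-1]["tcp_rot"])
d=np.mean([s["tool_pos"] for s in P],0)[:2]-[.5195,-.278];print("out",d@[.7287,.6849],"along",d@[.6849,-.7287])
cv2.imwrite("pics/near.png",cv2.resize(b["color"][70:170,240:330],None,fx=6,fy=6,interpolation=cv2.INTER_CUBIC)[:,:,::-1])
E
```

```text
[ 0.54187236 -0.25935085  0.11923937] [3.09263699e-05 4.99623620e-05 6.54427036e-05] [ 0.07288063 -0.42827728 -1.22490357] [ 2.91817055  1.15750074 -0.00382928]
out 0.02907554518424601 along 0.0017331921812993904
```

View pics/near.png

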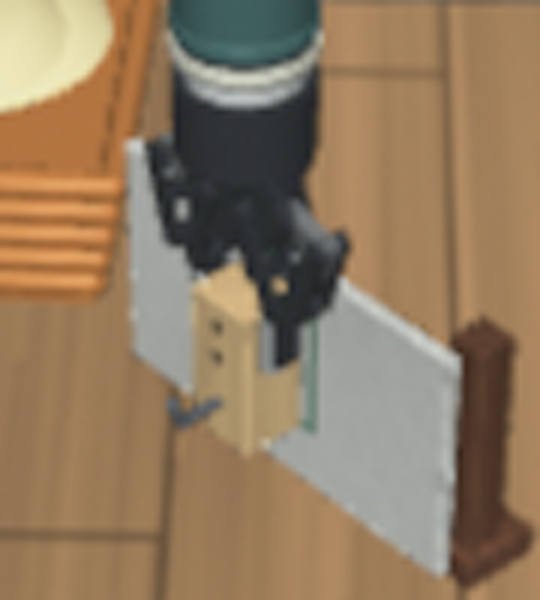

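```bash
python3 - <<'E'
from h import *
from scipy.optimize import least_squares
b=read_camera("side");s=status.read_state()
h=np.radians(43.3);o=np.array([np.cos(h),np.sin(h),0]);y=np.array([np.sin(h),-np.cos(h),0]);z=np.array([0,0,1.])
k=lambda u,v:((u+.5)/6-.5+240,(v+.5)/6-.5+70)
O=[(o*.02+y*.022,k(197,425)),(o*.02-y*.022,k(250,455)),(-o*.02-y*.022,k(302,432)),(o*.02+y*.022+.09*z,k(194,283)),(o*.02-y*.022+.09*z,k(247,318)),(o*.052+.04*z,k(172,403))]
r=least_squares(lambda c:np.concatenate([proj(b,c+v)-u for v,u in O]),[.54,-.26,.07]);c=r.x
print(c,r.fun.round(1),"tcp",s["tool_pos"])
d=c[:2]-[.5195,-.278];print("out",d@[.7287,.6849]-.02,"along",d@[.6849,-.7287],"bottom",c[2])
m=np.array([.5195,-.278])+np.array([.6849,-.7287])*-.029
print("right-bottom outline pred",(proj(b,np.append(m,.063))-[240,70])*6+2.5)
E
```

```text
[ 0.53702509 -0.2225173   0.09753817] [-0.5 -0.9 -0.2  0.7  0.4 -0.9 -0.4 -0.   0.3  0.6  0.4  0.4] tcp [ 0.54174735 -0.25928844  0.1191024 ]
out 0.030770633338383754 along -0.02842730581452184 bottom 0.09753816709701124
right-bottom outline pred [318.87861415 433.65362267]
```

```bash
python3 - <<'E'
from h import *
from scipy.optimize import least_squares
b=read_camera("side")
h=np.radians(43.3);o=np.array([np.cos(h),np.sin(h),0]);y=np.array([np.sin(h),-np.cos(h),0]);z=np.array([0,0,1.])
k=lambda u,v:((u+.5)/6-.5+240,(v+.5)/6-.5+70)
O=[(o*.02+y*.022,k(197,425)),(o*.02-y*.022,k(250,455)),(-o*.02-y*.022,k(302,432)),(o*.02+y*.022+.09*z,k(194,283)),(o*.02-y*.022+.09*z,k(247,318)),(o*.052+.04*z,k(172,403))]
M=np.array([.5195,-.278,0])
for out in(.026,.029,.032):
  r=least_squares(lambda q:np.concatenate([proj(b,M+o*out+y*q[0]+z*q[1]+v)-u for v,u in O]),[0,.07]);print("out",out,r.x,r.cost,r.fun.round(1))
r=least_squares(lambda q:np.concatenate([proj(b,M+o*q[1]+y*q[0]+z*.0707+v)-u for v,u in O]),[0,.03]);print("z fixed",r.x,r.cost)
E
```

```text
out 0.026 [-0.00021592  0.06780963] 2.1027013975585196 [-0.4 -1.  -0.3  0.3  0.1 -1.1 -0.2  0.4  0.2  0.9  0.7  0.3]
out 0.029 [-0.00361982  0.07140532] 2.0209779952772835 [-0.4 -1.  -0.3  0.4  0.1 -1.  -0.3  0.4  0.2  0.9  0.6  0.3]
out 0.032 [-0.00702369  0.07500094] 1.9490633477030335 [-0.4 -1.  -0.3  0.4  0.2 -1.  -0.3  0.3  0.2  0.9  0.6  0.3]
z fixed [-0.00298663  0.02848723] 2.0352477168617797
```

{"api": "drive_tool", "payload": {"rows": [[0, 0, 0, -0.003, 0.001, 0, 0], [0, 0, 0, -0.003, 0, 0, 0], [0, 0, 0, 0, 0, 0, 0], [0, 0, 0, 0, 0, 0, 0]]}}

```text
time: 16.73
tool_pos: [0.5378, -0.2646, 0.1192]
tcp_rot: [2.919, 1.156, -0.003]
wrist_force: [0.3, 1.1, -2.2]
width: 0.506
grip_force: 81.3
```

{"api": "drive_tool", "payload": {"rows": [[0, 0, 0, -0.0015, 0, 0, 0], [0, 0, 0, 0, 0, 0, 0], [0, 0, 0, 0, 0, 0, 0]]}}

```text
time: 16.98
tool_pos: [0.537, -0.2654, 0.1192]
tcp_rot: [2.919, 1.156, -0.003]
wrist_force: [3.1, 1.1, -2.6]
width: 0.511
grip_force: 81.2
```

{"api": "drive_tool", "payload": {"rows": [[0, 0, 0, -0.0015, 0, 0, 0], [0, 0, 0, 0, 0, 0, 0], [0, 0, 0, 0, 0, 0, 0]]}}

```text
time: 17.23
tool_pos: [0.5361, -0.2662, 0.1192]
tcp_rot: [2.919, 1.157, -0.002]
wrist_force: [4.8, 3.6, -2.6]
width: 0.506
grip_force: 80.9
```

```bash
python3 - <<'E'
from h import *
F=[]
for i in range(4): b=read_camera("side");F.append(status.read_state())
print(np.mean([s["wrist_force"] for s in F],0),F[-1]["tool_pos"],F[-1]["time"])
cv2.imwrite("pics/press.png",cv2.resize(b["color"][90:155,255:310],None,fx=9,fy=9,interpolation=cv2.INTER_CUBIC)[:,:,::-1])
E
```

```text
[ 4.5484017   3.00388754 -3.01228152] [ 0.53615097 -0.26615156  0.11923812] 17.4333
```

View pics/press.png

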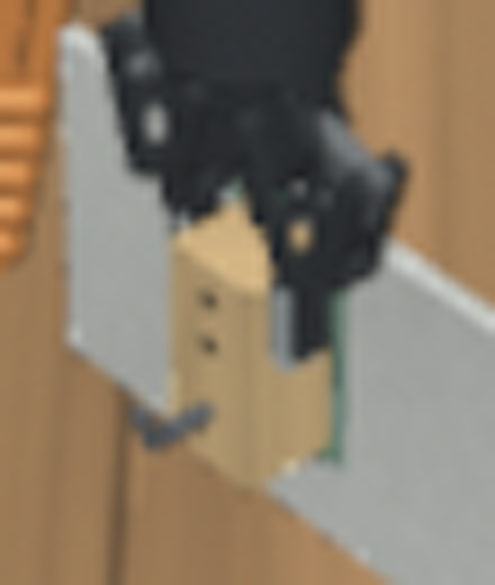

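```bash
python3 - <<'E'
from h import *
b=read_camera("side");s=status.read_state();print(s["tool_pos"],s["wrist_force"])
h=np.radians(43.3);o=np.array([np.cos(h),np.sin(h),0]);y=np.array([np.sin(h),-np.cos(h),0]);z=np.array([0,0,1.])
M=np.array([.5195,-.278,0])
k=lambda P:((proj(b,P)-[255,90]+.5)*9-.5).round()
for df in(0,-.003,.003):
  N=M+o*df
  print("board shift",df,"outline RB",k(N-y*.029+z*.063),"RT",k(N-y*.029+z*.167),"board bottom at block",k(N-y*.022+z*.025),"block BR",k(N-y*.022+z*.07),"block FR",k(N-y*.022+z*.07+o*.04),"FL top",k(N+y*.022+z*.16+o*.04),"FRtop",k(N-y*.022+z*.16+o*.04),"hooktip",k(N+o*.072+z*.11))
g=cv2.cvtColor(b["color"],cv2.COLOR_RGB2LAB)[...,1].astype(int)
print(g[122:146,289:299]); print(b["color"][136:146,284:296,2])
E
```

```text
[ 0.53615103 -0.26612919  0.11924534] [ 5.0064979   2.97055577 -2.89189015]
board shift 0 outline RB [344. 471.] RT [348. 239.] board bottom at block [329. 541.] block BR [331. 447.] block FR [250. 494.] FL top [166. 236.] FRtop [250. 293.] hooktip [141. 415.]
board shift -0.003 outline RB [350. 467.] RT [354. 236.] board bottom at block [335. 538.] block BR [337. 443.] block FR [256. 490.] FL top [173. 233.] FRtop [256. 290.] hooktip [148. 412.]
board shift 0.003 outline RB [338. 474.] RT [341. 243.] board bottom at block [324. 545.] block BR [325. 450.] block FR [244. 497.] FL top [160. 240.] FRtop [243. 297.] hooktip [135. 419.]
[[126 127 126 122 122 126 126 126 126 127]
 [127 127 123 119 121 127 126 126 126 127]
 [128 128 122 118 122 127 126 126 126 126]
 [128 127 122 118 122 127 126 126 126 126]
 [127 128 122 118 122 126 126 126 126 126]
 [127 128 122 118 122 127 126 126 126 126]
 [128 129 125 118 122 126 126 126 126 126]
 [127 128 128 118 122 127 126 126 126 126]
 [130 130 129 118 122 126 126 127 127 126]
 [131 131 129 118 122 126 126 127 126 126]
 [131 131 129 118 122 126 126 
[... 383 characters left out ...]
126 126 126 126]
 [127 127 126 125 126 127 126 126 126 126]
 [126 126 126 127 126 126 126 126 126 126]
 [126 126 126 126 126 126 126 126 126 126]
 [126 127 126 126 126 126 126 126 127 126]]
[[109 107 109 110 112 111 108 112 121 136 161 160]
 [109 107 108 110 112 110 108 108 119 144 162 161]
 [108 107 108 109 112 110 108 105 117 148 161 161]
 [109 107 108 111 111 110 107 102 117 148 160 161]
 [108 107 108 110 117 117 103 106 112 148 161 160]
 [109 106 127 147 135 146 139 138 129 150 162 161]
 [109 113 141 164 155 160 160 158 153 157 163 162]
 [123 144 153 161 161 160 161 161 161 161 163 163]
 [116 147 160 161 161 161 161 160 162 162 162 163]
 [ 92 112 138 161 161 161 160 161 161 162 163 163]]
```

The back-right edge sits inside the outline with the expected margins. By both estimates the block is about 2 mm off along the board, so I'll back off, correct and press.

{"api": "drive_tool", "payload": {"rows": [[0, 0, 0, 0.004, 0, 0, 0], [0, 0, 0, 0.001, -0.0022, 0, 0], [0, 0, 0, 0, 0, 0, 0], [0, 0, 0, -0.002, 0, 0, 0], [0, 0, 0, -0.002, 0, 0, 0], [0, 0, 0, -0.001, 0, 0, 0], [0, 0, 0, 0, 0, 0, 0], [0, 0, 0, 0, 0, 0, 0]]}}

```text
time: 18.15
tool_pos: [0.5343, -0.2641, 0.1191]
tcp_rot: [2.92, 1.156, -0.002]
wrist_force: [3.4, 6.2, -1.2]
width: 0.506
grip_force: 81.2
```

{"api": "drive_tool", "payload": {"rows": [[0, 0, 0, -0.001, 0, 0, 0], [0, 0, 0, 0, 0, 0, 0], [0, 0, 0, 0, 0, 0, 0]]}}

```text
time: 18.4
tool_pos: [0.5338, -0.2645, 0.1191]
tcp_rot: [2.92, 1.157, -0.001]
wrist_force: [3.9, 5.3, -1.9]
width: 0.508
grip_force: 81.1
```

```bash
python3 - <<'E'
from h import *
F=[]
for i in range(8): b=read_camera("side");F.append(status.read_state())
f=np.mean([s["wrist_force"] for s in F],0);print(f,f[:2]@[.7287,.6849],[round(float(s["wrist_force"][:2]@[.7287,.6849]),1) for s in F])
d=F[-1]["tool_pos"][:2]-[.5195,-.278];print(F[-1]["tool_pos"],"out",d@[.7287,.6849],"along",d@[.6849,-.7287])
E
```

```text
[ 3.76146742  5.74408414 -2.0620851 ] 6.675104539394813 [7.3, 6.9, 6.2, 6.0, 7.1, 6.7, 6.8, 6.3]
[ 0.53385127 -0.26447894  0.11913333] out 0.019718349996614058 along -2.3610816732523534e-05
```

{"api": "drive_tool", "payload": {"rows": [[0, 0, 0, -0.001, 0, 0, 0], [0, 0, 0, -0.001, 0, 0, 0], [0, 0, 0, 0, 0, 0, 0], [0, 0, 0, 0, 0, 0, 0]]}}

```text
time: 19.13
tool_pos: [0.5329, -0.2654, 0.1192]
tcp_rot: [2.92, 1.157, 0.001]
wrist_force: [5.0, 7.8, -2.6]
width: 0.506
grip_force: 81.0
```

```bash
python3 - <<'E'
from h import *
F=[]
for i in range(10): b=read_camera("side");F.append(status.read_state())
f=np.mean([s["wrist_force"] for s in F],0);print(f,f[:2]@[.7287,.6849],f[:2]@[.6849,-.7287])
d=F[-1]["tool_pos"][:2]-[.5195,-.278];print(F[-1]["tool_pos"],F[-1]["tcp_rot"],"out",d@[.7287,.6849],"along",d@[.6849,-.7287])
g=cv2.cvtColor(b["color"],cv2.COLOR_RGB2LAB)[...,1].astype(int)
print(g[134:144,285:297])
E
```

```text
[ 5.43964192  7.5211011  -2.11555822] 9.115069210157742 -1.7550156218533315
[ 0.53293769 -0.26534859  0.11917897] [2.92037074e+00 1.15686844e+00 5.74204940e-04] out 0.018457001504514414 along -1.560916148547534e-05
[[132 131 131 131 132 131 131 127 121 126 126 126]
 [132 131 131 131 132 131 131 127 120 126 126 126]
 [132 131 131 131 132 131 131 127 120 126 126 126]
 [131 131 131 131 131 131 132 127 121 127 126 126]
 [131 132 131 131 131 131 131 127 121 126 126 126]
 [131 132 131 131 131 131 130 125 120 126 126 127]
 [132 131 131 131 131 131 127 121 120 126 126 126]
 [132 131 131 131 129 128 126 122 122 126 126 126]
 [132 130 129 128 127 126 126 126 125 127 126 126]
 [129 128 127 126 126 126 126 126 126 126 126 126]]
```

The block's corner sits about 8 mm inside the outline's right edge and about 2.6 px above its bottom, as expected when centred. One small trim to reach 10 N.

{"api": "drive_tool", "payload": {"rows": [[0, 0, 0, -0.0007, 0, 0, 0], [0, 0, 0, 0, 0, 0, 0], [0, 0, 0, 0, 0, 0, 0], [0, 0, 0, 0, 0, 0, 0], [0, 0, 0, 0, 0, 0, 0], [0, 0, 0, 0, 0, 0, 0]]}}

```text
time: 20.13
tool_pos: [0.5326, -0.2656, 0.1191]
tcp_rot: [2.92, 1.157, 0.001]
wrist_force: [5.9, 8.5, -2.9]
width: 0.505
grip_force: 80.9
```

```bash
python3 - <<'E'
from h import *
F=[]
for i in range(8): b=read_camera("side");F.append(float(status.read_state()["wrist_force"][:2]@[.7287,.6849]))
a=read_camera("top")
print(np.mean(F),min(F),max(F),status.read_state()["time"],[(t,m["bbox"]) for t in("jar","cup","screwdriver") for m in masks_of(a,t)[:1]])
if 8<np.mean(F)<12: print(workorder.finish_job())
E
```

```text
9.918418470646273 9.257732109534304 10.628951458367368 20.5833 [('jar', [280.2, 140.9, 302.7, 166.2]), ('cup', [192.6, 273.6, 215.4, 302.3]), ('screwdriver', [270.6, 183.9, 323.2, 242.1])]
the job is handed in; nothing more can be done
None
```

I handed the job in at about 20.6 s, but the call returned no verdict. At hand-in the arm was holding the hook block upright, hook outwards, inside the green outline and pressing at about 9.9 N; the lid lay flat on the table, grip up. The jar and cup showed no movement. The last screwdriver detection looked like a misdetection (it boxed the lid area), so the screwdriver is unchecked, though no move was planned near it.

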